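# Fit a stirrer shaft through its two guides and hold it

### The job

Set up the small stirring stand for a run: slide its lower guide home by the knob, against the stop beneath the upper guide, then press the upright cam lever down flat to lock it there. Take the longer of the two shafts with a coupling out of the grey block and pass it from above through the upper guide and then the lower one, until its foot is about halfway down the beaker. Finish while holding the shaft there in the gripper, still, coupling clear above the upper guide and foot clear of the beaker, so that a colleague can fit the collar; leave the other rods and the things on the bench where they are, and do not push the beaker about.

Things in the scene. Friction and masses are not known exactly. Their poses are not given: they have to be found in the camera images.
- stand: stirring stand, fixed, placed and turned anew each time. Origin on the bench under the guide axis; z up, x to the back (column), y to the rail's outer end. Base plate x -45..105, y -55..210 mm, 6 thick. Column at x 65..91, y -20..20; it and its forward arm (26 wide) with the upper guide reach up to z 150. Rail along y at x 35..55, y -32..183, top at z 78
- upper_mouth (a point): centre of the top rim of the upper guide, a fixed vertical bush on the front end of the arm, 150 mm above the bench. White bush, 22 mm tall, outer diameter 33 mm with its housing; funnel mouth 24 mm wide on top, tapering over 10 mm to a bore of 13 mm. Its underside is 128 mm above the bench
- lower_mouth (a point): centre of the top rim of the lower guide, 84 mm above the bench: a bush of the same shape and size (funnel 24 mm, bore 13 mm, 22 mm tall, underside at 62 mm) on the front of the sliding saddle. At joint guide_slide = 0 it is exactly under the upper guide
- guide_slide (a joint): position of the lower guide's saddle along the rail, m: 0 = home at its stop under the upper guide, grows as it is slid out along the stand's +y, at most 0.07. About 2 N moves it when the lever is up; clamped it holds 15 N and more
- knob_top (a point): centre of the top of the black pull knob at the saddle's outer end: upright cylinder 16 mm in diameter, 20 mm tall (below it a 10 mm stem stands on the saddle, whose top is 25 mm below this point). In the stand's frame at x 45 mm, y 97 mm + guide_slide, z 110 mm. The lever stands 37 mm inward of it (towards -y)
- cam_lever (a joint): angle of the cam lever on the saddle, rad: 0 = upright, free; it is pressed over to the front (the stand's -x) and down to 1.57 = flat, locked. It stays where it is left; it needs 1 to 2 N at the tip, and up to about 10 N over the last 0.4 rad as the cam bites on the rail
- lever_pivot (a point): centre of the lever's pivot pin (axis along the stand's y), at x 45 mm, y 60 mm + guide_slide, z 89 mm in the stand's frame
- lever_tip (a point): tip of the lever, 67 mm from the pivot: straight black lever 13 to 14 mm wide (along y), 8 mm thick, with a rounded 15 mm thick end
- beaker: 25 ml glass beaker, 39 mm wide, 50 mm tall, standing on the stand's base (its underside at z 6 mm) under the guides; inside about 30 mm wide, floor 3 mm thick, rim 56 mm above the bench. Origin: centre of its underside. Loose
- block: fixed grey plastic block 135 x 50 x 60 mm (its x, y, z) with three blind vertical holes of 12 mm, 50 mm deep, 45 mm apart along its x; origin: centre of its underside. Rods stand in the holes, any in any
- shaft: the shaft to fit, the longer one: steel rod 10 mm in diameter, 140 mm long, with a dark coupling 18 mm in diameter and 40 mm tall on top (overall 180 mm, about 0.14 kg); origin: centre of its foot (slightly tapered), z along the rod towards the coupling. It stands upright in one of the block's holes, foot 10 mm above the bench, coupling from 150 to 190 mm
- short_shaft: the shorter shaft: the same but 95 mm of rod under the coupling (overall 135 mm), standing in another hole; to be left. Origin: centre of its foot
- glass_rod: plain glass rod, 8 mm in diameter, 165 mm long, without coupling, standing in another hole; to be left. Origin: centre of its foot
- tweezers: steel tweezers 125 mm long lying on the bench, to be left; origin: middle of the underside
- petri_dish: petri dish 59 mm wide, 14 mm tall, to be left; origin: middle of the underside
- marker: marker pen 137 mm long, 14 mm thick, to be left; origin: middle of the underside
- pipette_bulb: red rubber pipette bulb 76 x 44 x 44 mm, to be left; origin: middle of the underside
- timer: bench timer 64 x 64 x 19 mm, to be left; origin: middle of the underside

How it is judged:
By the outcome, as a careful person would: the job done as asked, in the order asked, and still so for the second after the job is handed in, while the arm keeps its last pose, push and grip.
It also fails if it takes over 61 s, if anything falls off the work surface, if the arm or the gripper's body presses on something with over 40 N, if the wrist force passes 120 N, or if a joint passes its speed limit or range.

### The arm

A 6-joint arm with a two-finger parallel gripper is mounted at the origin on a cart in front of the work surface, level with it; the furniture and walls round the work are solid. World frame = base frame: x ahead of the robot, y to its left, z up, the work surface at z = 0. Lengths are in m, angles in rad, forces in N, time in s.
With the tool pointing down it reaches from about 0.3 to 0.95 m from the base axis. Payload 3.1 kg.
Tool frame: the origin (TCP) lies midway between the tips of the shut fingers; the grasp point (between the pads) lies 19 mm behind it; z points along the fingers, y is the line along which they close (so a half turn about z gives the same grasp; the last joint's range is limited). The gripper opens to 85 mm and grips with 20 to 120 N. Pads are 22 mm wide; open, the fingers measure 114 mm over their backs; the gripper's body (76 mm by 85 mm) begins 54 mm behind the grasp point. The pads swing forward as they close: fully open they stand 13 mm farther back than shut.
Start: joints at [-1.397, 0.308, 1.634, -0, 1.2, -0.07], TCP at [0.151, -0.607, 0.231] pointing down, gripper open.
Joint ranges: [-3.06, 3.06], [-0.79, 1.96], [0.05, 2.63], [-1.19, 4.34], [0.05, 2.64], [-2.94, 2.94]. Speed limits (rad/s): [2.79, 2.79, 3.14, 3.14, 3.14, 3.14].

### API

Orientations are given as a rotation vector (axis times angle).
In Python, from bench import bot gives the robot as it stands. Calls block until the motion is done:
- bot.move_ptp(position, orientation): joint-space move of the TCP to a pose.
- bot.move_l(position, rot=None, v=0.15): straight line of the TCP; rot=None keeps the orientation; v is the mean speed in m/s.
- bot.movej(angles): joint-space move.
- bot.gripper_to(opening): finger opening in m; the grip force is fixed at half the most; returns when the fingers have stopped.
- bot.hold(seconds).
- bot.ik(position, orientation): joint angles nearest the present ones, or None.
- bot.capture(name): name is "side" or "top" or "wrist"; returns a dict with "color" (384x512x3 uint8, red, green, blue), "fovy" (degrees; the focal length in pixels is half the picture's height over the tangent of half this angle, whatever the lens; pixels are square), "cx", "cy" (the principal point, pixels), "k1" (the pictures are not rectified: a ray, as slopes to the right and down, at radius r is drawn at 1 + k1 r^2 times it, then the intrinsics apply), "rvec" (rotation vector, rad) and "tvec" (3), from world to camera coordinates, as OpenCV has them. Camera axes: x right, y down, z forward; pixel columns grow to the right and rows downward; lengths in m; the calibration is good to about 2 mm. A picture is of the moment at which its call begins. There is no depth.
A pose or a line that the arm cannot do raises bot.Unreachable and nothing moves.
- bot.sign_off(): hands the job in; it is judged then, once.
Readings, each from a call of its own:
- bot.current_time(): time.
- bot.current_qpos(): joint angles.
- bot.current_qd(): joint speeds.
- bot.current_tau(): joint torques, N m.
- bot.current_eef_pos(): TCP position.
- bot.current_tcp_rot(): TCP orientation.
- bot.current_contact_force(): force on the tool from outside, world axes, zero at the start.
- bot.current_ft_torque(): the same for the moment, N m.
- bot.current_gripper_width(): finger opening in m.
- bot.current_gripper_force(): force on a finger pad.
Only numpy, scipy, OpenCV 4.12 (cv2) and the standard library are available. Lean on these libraries where they do the work, as an engineer would, in place of code of your own. Each camera call takes 0.05 s, during which the arm holds its last target. There are 200 camera calls.

## Working session

There is one attempt and no reset: what is moved stays moved. The work goes in short steps, each a Python script; the robot and the scene stay as the last script left them, time stands still between calls to the robot, and variables do not carry over. Pictures are saved under pics/ and viewed, at most 10 in all, crops included, and the job is handed in when it is done.

```bash
ls; mkdir -p pics; cat > h.py <<'E'
import numpy as np, cv2
from bench import bot
def cap(n,f=None):
    c=bot.capture(n)
    if f: cv2.imwrite(f"pics/{f}.png",c["color"][:,:,::-1])
    return c
def K(c):
    h=c["color"].shape[0]; f=h/2/np.tan(np.radians(c["fovy"])/2)
    return np.array([[f,0,c["cx"]],[0,f,c["cy"]],[0,0,1.]]),np.array([c["k1"],0,0,0,0.])
def ray(c,uv):
    k,d=K(c)
    # slopes s drawn at s*(1+k1 r^2): invert
    p=cv2.undistortPointsIter(np.array([[uv]],float),k,d,None,None,(3,100,1e-12)).ravel()
    R=cv2.Rodrigues(np.array(c["rvec"],float))[0]; t=np.array(c["tvec"],float).ravel()
    v=R.T@np.array([p[0],p[1],1.]); return -R.T@t, v/np.linalg.norm(v)
def onz(c,uv,z):
    o,v=ray(c,uv); return o+v*(z-o[2])/v[2]
def tri(obs):
    A=np.zeros((3,3));b=np.zeros(3);L=[ray(c,uv) for c,uv in obs]
    for o,v in L:
        P=np.eye(3)-np.outer(v,v);A+=P;b+=P@o
    x=np.linalg.solve(A,b)
    return x,[np.linalg.norm((np.eye(3)-np.outer(v,v))@(x-o)) for o,v in L]
def proj(c,p):
    k,d=K(c); return cv2.projectPoints(np.array([p],float),np.array(c["rvec"],float),np.array(c["tvec"],float),k,d)[0].ravel()
E
python3 - <<'E'
from h import *
import pickle
C={n:cap(n,n+"0") for n in("side","top","wrist")}
pickle.dump(C,open("c0.pkl","wb"))
for n,c in C.items(): print(n,c["fovy"],c["cx"],c["cy"],c["k1"],ray(c,(256,192)))
print(bot.current_time(),bot.current_tcp_rot())
a=np.hstack([C["side"]["color"],C["top"]["color"]])[:,:,::-1]
E
```

```text
bench.py
pics
side 43.65441702802994 249.98366410674348 194.9769871130245 -0.006260597924363618 (array([ 0.28979655, -0.54915648,  0.62750631]), array([ 0.24166139,  0.83529253, -0.49384832]))
top 43.198763014619416 250.90683521588372 200.9640978695632 -0.13000283024134124 (array([0.34587642, 0.29079544, 1.48516251]), array([ 0.139493  , -0.01061723, -0.99016614]))
wrist 62.61749791177119 256.5963259333225 188.34832743589774 -0.04916160092538743 (array([ 0.22209419, -0.5882997 ,  0.37191042]), array([-0.2989672 , -0.06984001, -0.95170425]))
0.15 [-3.11652797e+00 -3.81699991e-01  1.23010281e-04]
```

```bash
python3 - <<'E'
import cv2
for n in("side","top"):
    cv2.imwrite(f"pics/{n}0b.png",cv2.resize(cv2.imread(f"pics/{n}0.png"),(800,600),interpolation=cv2.INTER_CUBIC))
E
```

```text
(no output)
```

View pics/side0b.png

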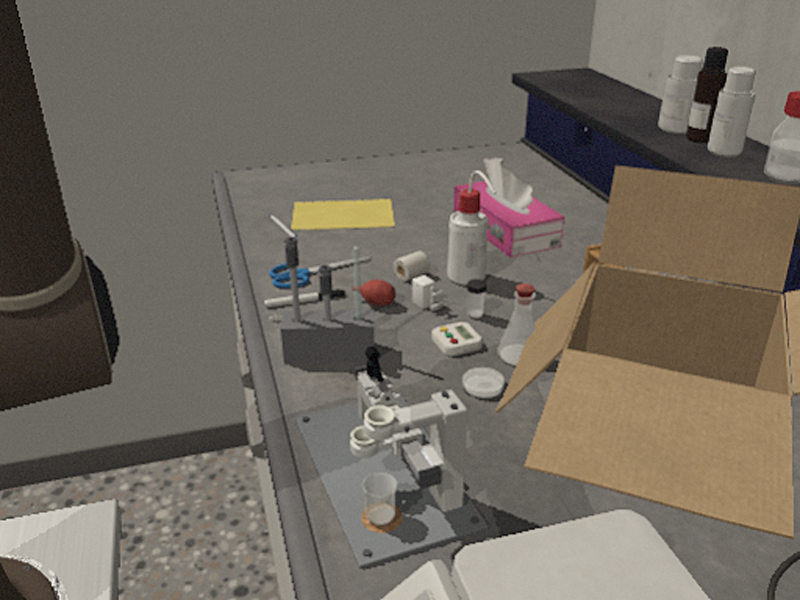

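View pics/top0b.png

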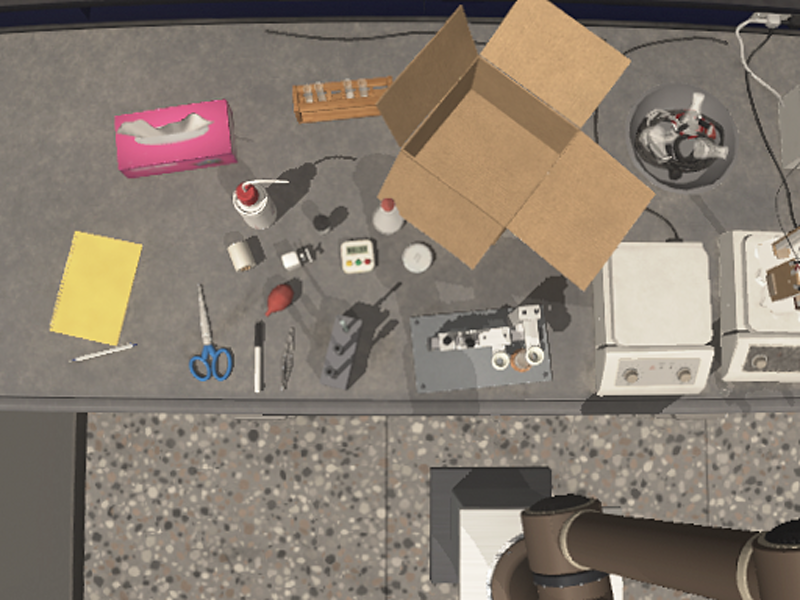

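Side view: upper mouth at about (378,419), lower mouth (363,440), beaker (380,500), long shaft's coupling (292,250), all in 800x600 pixels. Top view: upper mouth (533,355), lower mouth (500,360), block around (350,350).

```bash
python3 - <<'E'
from h import *
import pickle
C=pickle.load(open("c0.pkl","rb")); s=.64
S=lambda u,v:(C["side"],(u*s,v*s)); T=lambda u,v:(C["top"],(u*s,v*s))
print("up",tri([S(379,417),T(533,355)]))
print("low",tri([S(363,438),T(500,360)]))
print("plate corners",[onz(C["top"],(u*s,v*s),.006)[:2].round(3) for u,v in((412,317),(417,392),(551,380))])
print("couplingtop",tri([S(291,238),T(347,323)]))
print("side only coupl z.19",onz(C["side"],(291*s,238*s),.19))
print("bulb etc",onz(C["top"],(280*s,298*s),.02))
a=cv2.imread("pics/top0.png")[180:260,190:370]; b=cv2.imread("pics/side0.png")[130:350,160:320]
a=cv2.resize(a,None,fx=4.4,fy=4.4,interpolation=cv2.INTER_CUBIC)
cv2.imwrite("pics/topc.png",a)
E
```

```text
up (array([0.43690831, 0.03966647, 0.1453771 ]), [np.float64(0.00039903092338102754), np.float64(0.0003990309233810456)])
low (array([0.43123879, 0.08947922, 0.07903659]), [np.float64(0.00045229281752997685), np.float64(0.00045229281752981747)])
plate corners [array([0.521, 0.251]), array([0.374, 0.242]), array([ 0.397, -0.021])]
couplingtop (array([0.44494273, 0.36982578, 0.20739827]), [np.float64(0.04120783903769286), np.float64(0.04120783903769281)])
side only coupl z.19 [0.40760176 0.40135061 0.19      ]
bulb etc [0.55579371 0.51007539 0.02      ]
```

View pics/topc.png

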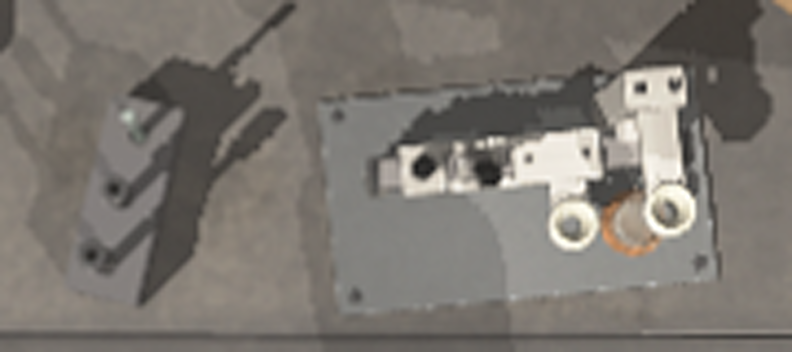

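Crop of the top view: knob (423,166), lever (488,172), lower mouth (573,224), upper mouth (670,210). The rods stand at (90,255), (115,187) and (130,117). The near one is the longest with a coupling. Next I take closer wrist views.

```bash
cat >> h.py <<'E'
from scipy.spatial.transform import Rotation as Ro
def down(yaw):  # tool z down, tool x axis at world angle yaw
    x=np.array([np.cos(yaw),np.sin(yaw),0]);z=np.array([0,0,-1.])
    return Ro.from_matrix(np.stack([x,np.cross(z,x),z],1)).as_rotvec()
E
python3 - <<'E'
from h import *
import pickle
C=pickle.load(open("c0.pkl","rb"))
R=Ro.from_rotvec(bot.current_tcp_rot()).as_matrix(); p=bot.current_eef_pos()
o,v=ray(C["wrist"],(256,192)); print("cam in tool",R.T@(o-p),"axis",R.T@v); print(R.round(2))
for q in [(.43,.1,.3),(.44,.2,.3),(.41,.38,.153),(.437,.04,.3),(.42,.3,.35)]:
    for y in np.radians(range(-180,180,30)):
        s=bot.ik(q,down(y))
        if s is not None: print(q,round(np.degrees(y)),np.round(s,2))
E
```

```text
cam in tool [ 7.35217605e-02 -1.05205858e-04 -1.41598769e-01] axis [-0.30711672 -0.00268683  0.95166806]
[[ 0.97  0.24 -0.  ]
 [ 0.24 -0.97  0.  ]
 [ 0.   -0.   -1.  ]]
(0.43, 0.1, 0.3) -180 [ 0.13 -0.12  1.96  0.    1.3  -1.44]
(0.43, 0.1, 0.3) -150 [ 0.13 -0.12  1.96 -0.    1.3  -1.96]
(0.43, 0.1, 0.3) -120 [ 0.13 -0.12  1.96 -0.    1.3  -2.49]
(0.43, 0.1, 0.3) -60 [ 0.13 -0.12  1.96  0.    1.3   2.75]
(0.43, 0.1, 0.3) -30 [ 0.13 -0.12  1.96 -0.    1.3   2.22]
(0.43, 0.1, 0.3) 0 [ 0.13 -0.12  1.96 -0.    1.3   1.7 ]
(0.43, 0.1, 0.3) 30 [ 0.13 -0.12  1.96 -0.    1.3   1.18]
(0.43, 0.1, 0.3) 60 [ 0.13 -0.12  1.96  0.    1.3   0.65]
(0.43, 0.1, 0.3) 90 [ 0.13 -0.12  1.96 -0.    1.3   0.13]
(0.43, 0.1, 0.3) 120 [ 0.13 -0.12  1.96 -0.    1.3  -0.39]
(0.43, 0.1, 0.3) 150 [ 0.13 -0.12  1.96 -0.    1.3  -0.92]
(0.44, 0.2, 0.3) -180 [ 0.34 -0.03  1.88  0.    1.29 -1.23]
(0.44, 0.2, 0.3) -150 [ 0.34 -0.03  1.88  0.    1.29 -1.76]
(0.44, 0.2, 0.3) -120 [ 0.34 -0.03  1.88 -0.    1.29 -2.28]
(0.44, 0.2, 0.3) -90 [ 0.34 -0.03  1.88 -0.    1.29 -2.81]
(0.44, 0.2, 0.3) -30 [ 0.34 -0.03  1.88 -0.  
[... 1657 characters left out ...]
, 0.3) 150 [-0.01 -0.13  1.97 -0.    1.3  -1.06]
(0.42, 0.3, 0.35) -180 [ 0.54  0.01  1.74  0.    1.39 -1.03]
(0.42, 0.3, 0.35) -150 [ 0.54  0.01  1.74  0.    1.39 -1.56]
(0.42, 0.3, 0.35) -120 [ 0.54  0.01  1.74 -0.    1.39 -2.08]
(0.42, 0.3, 0.35) -90 [ 0.54  0.01  1.74 -0.    1.39 -2.61]
(0.42, 0.3, 0.35) -30 [ 0.54  0.01  1.74 -0.    1.39  2.63]
(0.42, 0.3, 0.35) 0 [ 0.54  0.01  1.74 -0.    1.39  2.11]
(0.42, 0.3, 0.35) 30 [ 0.54  0.01  1.74 -0.    1.39  1.58]
(0.42, 0.3, 0.35) 60 [0.54 0.01 1.74 0.   1.39 1.06]
(0.42, 0.3, 0.35) 90 [ 0.54  0.01  1.74 -0.    1.39  0.54]
(0.42, 0.3, 0.35) 120 [ 0.54  0.01  1.74 -0.    1.39  0.01]
(0.42, 0.3, 0.35) 150 [ 0.54  0.01  1.74 -0.    1.39 -0.51]
```

```bash
python3 - <<'E'
from h import *
import pickle
p=bot.current_eef_pos(); p[2]=.38
bot.move_l(p,v=.3)
C=[]
for i,q in enumerate([(.43,-.02,.36),(.43,.12,.36),(.42,.24,.38),(.42,.33,.38)]):
    bot.move_ptp(q,down(np.pi/2)); C.append(cap("wrist",f"w{i}"))
pickle.dump(C,open("c1.pkl","wb")); print(bot.current_time())
a=np.vstack([np.hstack([cv2.imread(f"pics/w{i}.png") for i in (0,1)]),np.hstack([cv2.imread(f"pics/w{i}.png") for i in (2,3)])])
cv2.imwrite("pics/wall.png",cv2.resize(a,(800,600),interpolation=cv2.INTER_AREA))
E
```

```text
4.9333
```

View pics/wall.png

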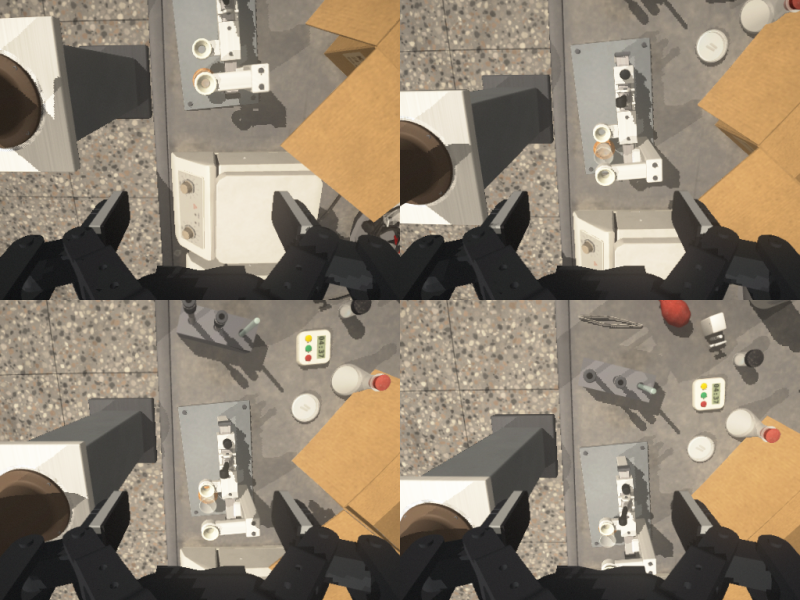

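Wrist montage: the mouths show in views 0–2, e.g. upper (205,84) and lower (201,47) in view 0. The couplings are at top left of views 2 and 3, the knob at (624,74) in view 1 and (228,444) in view 2. I enlarge these to get precise centres.

```bash
python3 - <<'E'
import cv2,numpy as np
s=1.28
L=[(0,205,84),(1,205,175),(2,211,230),(0,201,47),(1,202,132),(2,207,190),(1,224,74),(2,228,144),(3,223,179),(2,190,8),(3,190,77),(3,220,82)]
rows=[]
for n,(i,u,v) in enumerate(L):
    im=cv2.imread(f"pics/w{i}.png"); u=int(u*s);v=int(v*s)
    y0=max(v-22,0);x0=u-22
    c=cv2.resize(im[y0:y0+44,x0:x0+44],(198,198),interpolation=cv2.INTER_CUBIC)
    if n<6:
        k=cv2.HoughCircles(cv2.cvtColor(cv2.medianBlur(c,5),6),cv2.HOUGH_GRADIENT,1,200,param1=120,param2=12,minRadius=32,maxRadius=75)
        if k is not None:
            a,b,r=k[0,0]; cv2.circle(c,(int(a),int(b)),int(r),(0,0,255),1); print(n,i,x0+(a+.5)/4.5-.5,y0+(b+.5)/4.5-.5,r/4.5)
    else: print(n,i,x0,y0)
    for t in range(0,198,45): cv2.line(c,(t,0),(t,4),(0,255,0),1);cv2.line(c,(0,t),(4,t),(0,255,0),1)
    rows.append(cv2.copyMakeBorder(c,0,2,0,2,0))
cv2.imwrite("pics/z1.png",np.vstack([np.hstack(rows[j:j+4]) for j in(0,4,8)]))
E
```

```text
0 0 262.83334 106.27778 14.577778
1 1 262.16666 224.83333 12.822223
2 2 268.6111 295.72223 11.822223
3 0 257.83334 62.38889 12.422222
4 1 257.94446 170.83333 11.222222
5 2 263.94446 242.05556 10.288889
6 1 264 72
7 2 269 162
8 3 263 207
9 2 221 0
10 3 221 76
11 3 259 82
```

View pics/z1.png

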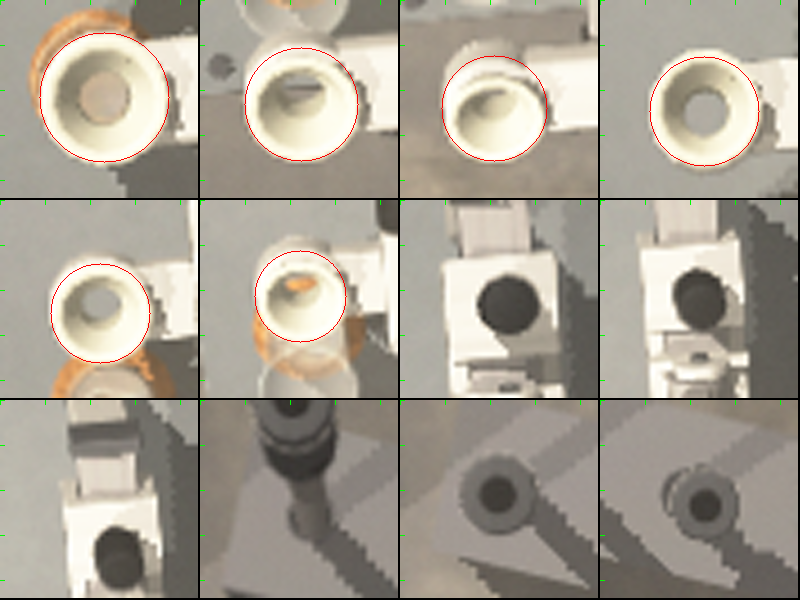

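Enlarged crops: the circle fits on the rims hold, except upper rim in view 2, where the bush side is included. Knob top, coupling top (view 3 about (242,96), view 2 about (241,0)) and short coupling are clear.

```bash
python3 - <<'E'
from h import *
import pickle
C=pickle.load(open("c1.pkl","rb")); D=pickle.load(open("c0.pkl","rb"))
U,eu=tri([(C[0],(262.8,106.3)),(C[1],(262.2,224.8))])
Lw,el=tri([(C[0],(257.8,62.4)),(C[1],(257.9,170.8)),(C[2],(263.9,242.1))])
Kn,ek=tri([(C[1],(287.9,94.4)),(C[2],(291.2,184.2))])
Sh,es=tri([(C[3],(242.1,96.4)),(C[2],(241.2,0.3))])
f=lambda a:np.round(a,4)
print("U",f(U),f(eu),"side+",tri([(C[0],(262.8,106.3)),(D["side"],(242.5,267))]))
print("L",f(Lw),f(el)); print("K",f(Kn),f(ek)); print("S",f(Sh),f(es))
for n,c,uv,z in[("U0",C[0],(262.8,106.3),.15),("U1",C[1],(262.2,224.8),.15),("L0",C[0],(257.8,62.4),.084),("L1",C[1],(257.9,170.8),.084),("L2",C[2],(263.9,242.1),.084),("K1",C[1],(287.9,94.4),.11),("K2",C[2],(291.2,184.2),.11),("S3",C[3],(242.1,96.4),.19),("S2",C[2],(241.2,.3),.19),("short3",C[3],(281.8,104.6),.145),("Stop",D["top"],(210.2,237.5),.19)]: print(n,f(onz(c,uv,z)))
E
```

```text
U [0.435  0.0385 0.1471] [0. 0.] side+ (array([0.43591409, 0.03827968, 0.1464189 ]), [np.float64(0.0009241058814854177), np.float64(0.0009241058814853715)])
L [0.4298 0.0893 0.0784] [0.0001 0.0002 0.0001]
K [0.466  0.1911 0.1046] [0.0001 0.0001]
S [0.4034 0.3989 0.1833] [0.0002 0.0002]
U0 [0.4349 0.0386 0.15  ]
U1 [0.435  0.0398 0.15  ]
L0 [0.4297 0.0889 0.084 ]
L1 [0.4299 0.0905 0.084 ]
L2 [0.4296 0.0923 0.084 ]
K1 [0.4653 0.1911 0.11  ]
K2 [0.4655 0.1927 0.11  ]
S3 [0.4035 0.399  0.19  ]
S2 [0.4038 0.3972 0.19  ]
short3 [0.4472 0.3891 0.145 ]
Stop [0.4054 0.3991 0.19  ]
```

Stand frame found: axis at (0.435, 0.039), yaw 5.8°, slide 51.6 mm. The knob comes out at (45.7, 148.4) mm against the expected (45, 148.6). The long and short shafts stand 44.7 mm apart, against 45. Triangulated heights read 3–7 mm low on every point, so there's a common small bias. Now I push the knob.

```bash
cat >> h.py <<'E'
YAW=.101; U=np.array([.435,.0392]); SR=np.array([[np.cos(YAW),-np.sin(YAW)],[np.sin(YAW),np.cos(YAW)]])
def W(x,y,z): return np.r_[U+SR@[x,y],z]      # stand -> world
def S(p): return np.r_[SR.T@(np.array(p)[:2]-U),p[2]]
TR=down(YAW+np.pi/2)
def F(): f=bot.current_contact_force(); return np.r_[SR.T@f[:2],f[2]]
E
python3 - <<'E'
from h import *
bot.gripper_to(0)
bot.move_ptp(W(.045,.195,.16),TR); bot.move_l(W(.045,.195,.099),v=.2)
print(S(bot.current_eef_pos()),F())
bot.move_l(W(.045,.128,.099),v=.08); print(F())
y=.128
while y>.104:
    y-=.002; bot.move_l(W(.045,y,.099),v=.04); f=F(); print(round(y,3),S(bot.current_eef_pos()).round(4),f.round(1))
    if f[1]>15: break
c=cap("side","k1"); print(bot.current_time())
bot.move_l(W(.045,y+.012,.099),v=.1); bot.move_l(W(.045,y+.02,.25),v=.3)
bot.move_ptp(W(.10,.06,.25),TR)
cap("wrist","k2"); cap("top","k3"); print(bot.current_time())
E
```

```text
[0.0459201  0.19581814 0.10012582] [-0.65816619  0.0623314  -0.47725787]
[-0.25097545  0.46112531  0.44161969]
0.126 [0.0447 0.1261 0.0987] [-0.3  1.   0.8]
0.124 [0.0447 0.1241 0.0988] [ 0.3  0.8 -1.3]
0.122 [0.0448 0.1219 0.0989] [ 0.6  0.3 -0.1]
0.12 [0.045  0.1198 0.099 ] [-0.7  0.4  0.2]
0.118 [0.0451 0.1178 0.0991] [-0.3  0.5  0.6]
0.116 [0.0451 0.1158 0.0991] [-0.  -0.2 -0.1]
0.114 [0.0451 0.1142 0.0991] [-0.4  3.   0.8]
0.112 [0.0451 0.114  0.0991] [-0.4  8.4 -0.4]
0.11 [0.0452 0.1138 0.0992] [-0.6 14.9 -0.8]
0.108 [0.0452 0.1136 0.0993] [-0.9 20.2 -1.7]
10.65
12.1083
```

```bash
python3 - <<'E'
import cv2,numpy as np
a=cv2.imread("pics/k2.png"); b=cv2.imread("pics/k3.png")[190:260,270:370]; c=cv2.imread("pics/k1.png")[220:350,180:310]
r=lambda i,w,h:cv2.resize(i,(w,h),interpolation=cv2.INTER_CUBIC)
cv2.imwrite("pics/z2.png",np.hstack([r(a,400,300),r(c,300,300)]))
b=r(b,429,300);cv2.imwrite("pics/z2.png",np.vstack([np.hstack([r(a,400,300),r(c,300,300)]),np.hstack([b,np.zeros((300,271,3),np.uint8)])]))
E
```

```text
(no output)
```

View pics/z2.png

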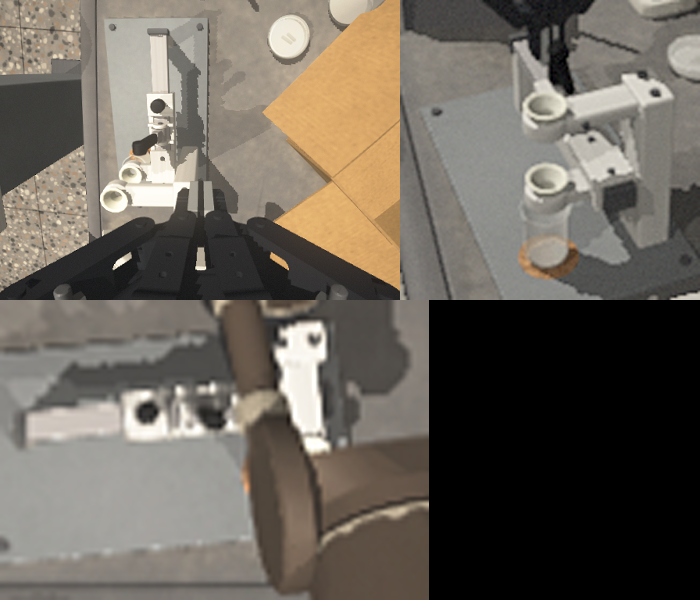

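The saddle is home: the lower guide sits right under the upper one, the beaker is in place and the lever is still upright. Now the lever.

```bash
python3 - <<'E'
from h import *
w=.016; r=.05
def arc(t): return W(.045-r*np.sin(t)+.004*np.cos(t)+w,.060,.089+r*np.cos(t)+.004*np.sin(t))
bot.move_l(W(.085,.060,.25),v=.3); bot.move_l(W(.085,.060,.140),v=.2); print(F())
for t in np.linspace(0,1.15,9):
    bot.move_l(arc(t),v=.12); print(round(t,2),F().round(1))
p=S(bot.current_eef_pos())
bot.move_l(W(p[0]+.01,.06,p[2]+.03),v=.2); bot.move_l(W(-.013,.06,.15),v=.2)
z=.125; bot.move_l(W(-.013,.06,z),v=.1)
while z>.088:
    z-=.003; bot.move_l(W(-.013,.06,z),v=.06); f=F(); print(round(z,3),S(bot.current_eef_pos()).round(4),f.round(1))
    if f[2]>32: break
print(bot.current_time())
bot.move_l(W(-.013,.06,.15),v=.2)
bot.move_l(W(-.0,.16,.26),v=.3); cap("wrist","l1"); cap("side","l2"); print(bot.current_time())
r=lambda i,w,h:cv2.resize(i,(w,h),interpolation=cv2.INTER_CUBIC)
cv2.imwrite("pics/z3.png",np.hstack([r(cv2.imread("pics/l1.png"),440,330),r(cv2.imread("pics/l2.png")[210:350,180:320],330,330)]))
E
```

```text
[0.41060443 0.39263182 0.43266285]
0.0 [-0.4 -0.7  0.3]
0.14 [-0.  -0.2  0.6]
0.29 [ 0.  -0.5  0.4]
0.43 [-0.2 -0.1  0.2]
0.57 [-0.2  0.2  0. ]
0.72 [-0.4 -0.2  0.4]
0.86 [-1.2  0.5  0.4]
1.01 [ 0.4  0.1 -1. ]
1.15 [-0.2  0.8  0.7]
0.122 [-0.0127  0.06    0.1222] [-0.4 -0.3  0. ]
0.119 [-0.013  0.06   0.119] [ 0.2  0.  -0.4]
0.116 [-0.0131  0.06    0.1158] [ 0.1 -0.2  0.3]
0.113 [-0.0131  0.06    0.1128] [-0.3  0.6  0.6]
0.11 [-0.0131  0.06    0.1098] [ 1.2  0.1 -1. ]
0.107 [-0.0131  0.06    0.1068] [ 0.4  0.5 -0.3]
0.104 [-0.0131  0.06    0.1038] [ 0.  -0.5  1. ]
0.101 [-0.0131  0.06    0.1008] [1.1 0.6 0. ]
0.098 [-0.0131  0.06    0.0978] [0.  0.6 0.1]
0.095 [-0.0127  0.06    0.0957] [-2.2  0.7  7.9]
0.092 [-0.0126  0.0601  0.0945] [-7.1  0.4 22.6]
0.089 [-0.0125  0.0601  0.0933] [-13.   -0.6  35.9]
19.425
20.6333
```

View pics/z3.png

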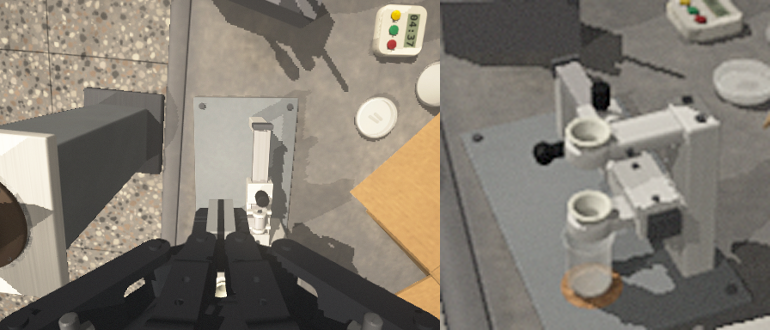

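```bash
python3 - <<'E'
from h import *
c=cap("side")
def onplane(uv,y):
    o,v=ray(c,uv); o2=np.r_[SR.T@(o[:2]-U),o[2]]; v2=np.r_[SR.T@v[:2],v[2]]; return o2+v2*(y-o2[1])/v2[1]
m=(c["color"].max(2)<60).astype(np.uint8)[262:288,210:245]
n,l,st,ce=cv2.connectedComponentsWithStats(m); print(st,ce+[210,262])
print("tip",onplane((224.5,274.5),.06)); print("U check",proj(c,W(0,0,.15)),"tip exp",proj(c,W(.045-.0595,.06,.089)), proj(c,W(.045-.067,.06,.089)),"0.2rad short",proj(c,W(.045-.067*np.cos(.2),.06,.089+.067*np.sin(.2))))
for r in range(262,288): print("".join("#" if x else "." for x in m[r-262]))
E
```

```text
[[  0   0  35  26 820]
 [ 10   8  13  10  90]] [[227.17926829 274.5304878 ]
 [225.36666667 274.22222222]]
tip [-0.00999868  0.06        0.08816063]
U check [241.17885723 265.00877258] tip exp [222.04257813 274.74542356] [217.95880448 275.78465139] 0.2rad short [218.36309323 269.58058138]
...................................
...................................
...................................
...................................
...................................
...................................
...................................
...................................
.............#.......#.............
...........###########.............
..........############.............
..........############.............
..........############.............
..........#############............
..........############.............
...........#######.................
...........######..................
.............###...................
...................................
...................................
...................................
...................................
...................................
...................................
...................................
...................................
```

The lever lies over to the front. The side view agrees with flat to about 0.05 rad, and the press met a rigid stop at the expected 96 mm. I check the clamp with a gentle tug on the knob, well under 15 N.

```bash
python3 - <<'E'
from h import *
bot.gripper_to(.045)
bot.move_ptp(W(.045,.097,.17),TR); bot.move_l(W(.045,.097,.094),v=.15); print(F())
bot.gripper_to(.0); bot.hold(.1); f0=F(); print("grip",bot.current_gripper_width(),f0.round(1),S(bot.current_eef_pos()).round(4))
for d in(.001,.002,.003):
    bot.move_l(W(.045,.097+d,.094),v=.03); bot.hold(.1); f=F(); print(d,f.round(1),S(bot.current_eef_pos()).round(4))
    if f[1]<-9: break
bot.move_l(W(.045,.097,.094),v=.03);bot.hold(.1); print(F().round(1),S(bot.current_eef_pos()).round(4))
bot.gripper_to(.045); bot.move_l(W(.045,.097,.2),v=.25); print(bot.current_time())
E
```

```text
[ 0.02215022 -0.15787445 -0.18392334]
grip 0.013015023581572978 [2.7 1.6 5.9] [0.0477 0.0973 0.0958]
0.001 [ 3.3 -2.2  6. ] [0.0477 0.0974 0.0957]
0.002 [ 3.2 -4.   6.9] [0.0477 0.0978 0.0958]
0.003 [ 3.7 -4.7  6.1] [0.0477 0.0986 0.0958]
[2.8 1.  5.6] [0.0477 0.0973 0.0958]
25.2583
```

The tug was ambiguous because the knob slipped in the pads. A side push on the flat lever gives a cleaner test.

```bash
python3 - <<'E'
from h import *
bot.gripper_to(0)
bot.move_ptp(W(-.008,.034,.18),TR); bot.move_l(W(-.008,.034,.089),v=.2); f0=F()
y=.034; prev=0
while y<.052:
    y+=.001; bot.move_l(W(-.008,y,.089),v=.04); f=F()
    if f[1]<-1.5: print(round(y,3),S(bot.current_eef_pos()).round(4),f.round(1))
    if f[1]<-8.5: break
bot.move_l(W(-.008,.034,.089),v=.1); bot.move_l(W(-.008,.034,.18),v=.3); print(y,bot.current_time())
E
```

```text
0.042 [-0.008   0.0414  0.089 ] [ 0.4 -5.3  0.5]
0.043 [-0.008   0.0426  0.089 ] [-0.8 -4.4  0.9]
0.044 [-0.008   0.0438  0.089 ] [-0.3 -4.8 -0.2]
0.045 [-0.008   0.0449  0.089 ] [ 1.7 -5.2 -0.8]
0.046 [-0.008  0.046  0.089] [-1.  -3.8 -0.5]
0.047 [-0.008  0.047  0.089] [ 0.5 -4.9  0.4]
0.048 [-0.008  0.048  0.089] [-0.4 -4.5 -0. ]
0.049 [-0.0079  0.0491  0.089 ] [-1.  -5.1 -0.5]
0.05 [-0.008  0.05   0.089] [ 0.2 -3.1 -0.5]
0.051 [-0.008   0.0511  0.089 ] [-0.2 -3.9  0.3]
0.052 [-0.008   0.0521  0.089 ] [ 0.2 -4.3  0.5]
0.05200000000000002 32.0833
```

The saddle slid about 11 mm at 4.5 N, so the lever isn't fully locked yet. I look at it closely before mending that.

```bash
python3 - <<'E'
from h import *
c=cap("side","m1"); cap("wrist","m2")
r=lambda i,w,h:cv2.resize(i,(w,h),interpolation=cv2.INTER_CUBIC)
cv2.imwrite("pics/z4.png",np.hstack([r(cv2.imread("pics/m1.png")[225:305,195:285],450,400),r(cv2.imread("pics/m2.png")[130:330,150:325],350,400)]))
s=-.0; 
for n,p in dict(U=(0,0,.15),L=(0,.0105,.084),knob=(.045,.1075,.11),piv=(.045,.0705,.089),ballflat=(-.0145,.0705,.089)).items(): print(n,((proj(c,W(*p))-[195,225])*5).round())
E
```

```text
U [231. 200.]
L [224. 338.]
knob [245.  88.]
piv [282. 192.]
ballflat [126. 231.]
```

View pics/z4.png

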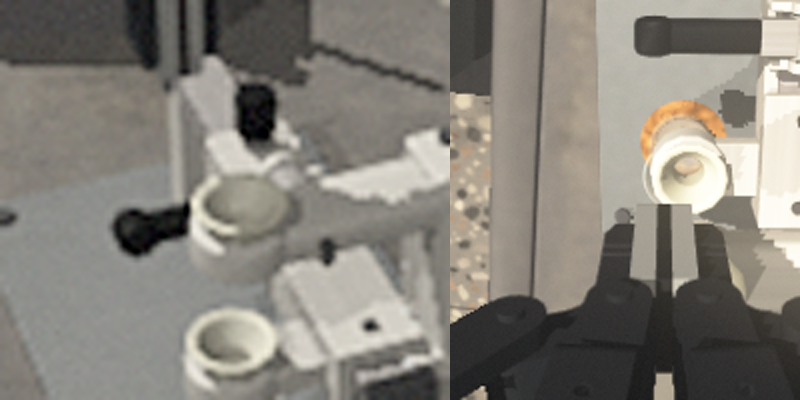

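The lever shows as flat to within about 0.03 rad: the ball is at (132,232), and flat predicts (135,233). The lower guide sits about 10 mm out. I push the saddle home again, press the lever harder out at its tip, and retest with a steady push.

```bash
python3 - <<'E'
from h import *
P=lambda *a:print(*a,S(bot.current_eef_pos()).round(4),F().round(1),round(bot.current_time(),2))
bot.move_ptp(W(.045,.140,.15),TR); bot.move_l(W(.045,.140,.099),v=.25)
bot.move_l(W(.045,.110,.099),v=.1); P("home")
bot.move_l(W(.045,.106,.099),v=.1); P("home")
bot.move_l(W(.045,.125,.099),v=.25); bot.move_l(W(.045,.125,.15),v=.3)
bot.move_l(W(-.017,.06,.13),v=.3); bot.move_l(W(-.017,.06,.099),v=.2); P("above")
for z in(.095,.091,.088,.085,.082,.08):
    bot.move_l(W(-.017,.06,z),v=.06); P("press",z)
    if F()[2]>52: break
bot.hold(.1); P("hold")
bot.move_l(W(-.017,.06,.12),v=.3)
E
```

```text
home [0.0467 0.1137 0.1011] [ 0.3 14.1 -2. ] 33.54
home [0.0467 0.1134 0.1012] [ 0.5 27.1 -3.7] 33.79
above [-0.0173  0.0603  0.0985] [ 0.3 -0.   0.1] 35.12
press 0.095 [-0.0153  0.0603  0.0962] [ 0.2 -0.5  2. ] 35.38
press 0.091 [-0.0151  0.0603  0.0944] [-5.9  1.1 23.5] 35.62
press 0.088 [-0.0149  0.0604  0.0932] [-12.4  -0.8  37.4] 35.88
press 0.085 [-0.0149  0.0604  0.092 ] [-17.7   0.5  52.9] 36.12
hold [-0.0149  0.0604  0.092 ] [-17.4   0.3  52.6] 36.23
```

```bash
python3 - <<'E'
from h import *
P=lambda *a:print(*a,S(bot.current_eef_pos()).round(4),F().round(1),round(bot.current_time(),2))
bot.move_l(W(-.008,.036,.12),v=.3); bot.move_l(W(-.008,.036,.089),v=.2)
for y in(.042,.043,.0445):
    bot.move_l(W(-.008,y,.089),v=.05); P(y)
    if S(bot.current_eef_pos())[1]>.0428: break
bot.move_l(W(-.008,.036,.089),v=.1); bot.move_l(W(-.008,.036,.14),v=.3)
c=cap("side","n1"); print(bot.current_time())
m=(c["color"].max(2)<60).astype(np.uint8)[262:288,210:245]
for r in range(7,20): print("".join("#" if x else "." for x in m[r]))
E
```

```text
0.042 [-0.0076  0.0424  0.0896] [-0.1 -0.8  0. ] 37.32
0.043 [-0.0075  0.0428  0.0895] [-0.2 -2.5 -0.2] 37.57
0.0445 [-0.0076  0.0441  0.0893] [-0.9 -5.1  1.3] 37.82
38.4333
.....................##............
...........#####.######............
..........#############............
.........#############.............
.........#############.............
.........#############.............
..........###########..............
..........########.................
...........######..................
............###....................
...................................
...................................
...................................
```

The tip was already at its stop: contact began at 96 mm and stayed linear after that. My test steps were quick enough that the arm's inertia alone likely exceeded the clamp's 15 N, so they shoved it 1–2 mm. I set it home once more by the knob with the lever flat, then fetch the shaft.

```bash
python3 - <<'E'
from h import *
P=lambda *a:print(*a,S(bot.current_eef_pos()).round(4),F().round(1),round(bot.current_time(),2),flush=True)
bot.move_ptp(W(.045,.130,.145),TR); bot.move_l(W(.045,.130,.099),v=.25)
bot.move_l(W(.045,.110,.099),v=.12); P("home")
bot.move_l(W(.045,.104,.099),v=.1); P("home")
bot.move_l(W(.045,.113,.099),v=.1); P("rel")
bot.move_l(W(.045,.130,.13),v=.3)
c=cap("side","o1"); 
m=(c["color"].max(2)<60).astype(np.uint8)[262:288,210:245]
for r in range(6,20): print("".join("#" if x else "." for x in m[r]))
bot.move_l(W(.045,.150,.22),v=.35)
bot.gripper_to(.045)
bot.move_ptp((.4036,.399,.23),TR); bot.move_l((.4036,.399,.155),v=.2); P("at shaft")
bot.gripper_to(0); bot.hold(.05); P("grip %.4f"%bot.current_gripper_width()); print(bot.current_eef_pos())
E
```

```text
home [0.0457 0.1138 0.1002] [ 0.6 14.4 -4.9] 39.59
home [0.0458 0.1133 0.1004] [ 0.7 31.9 -7.2] 39.84
rel [0.0461 0.114  0.1007] [-0.3  5.3  1.2] 40.09
...................................
...................................
.....................#.............
...........###########.............
..........############.............
..........############.............
..........############.............
..........#############............
..........############.............
...........#######.................
...........######..................
.............###...................
...................................
...................................
at shaft [0.0057 0.3601 0.1551] [ 0.3 -0.9 -0.1] 42.72
grip 0.0168 [0.0065 0.3621 0.1572] [ 0.2 -1.   6.2] 43.13
[0.40494797 0.40010493 0.15715562]
```

The lever blob is back to exactly the first home picture, so the saddle is home and locked, and the shaft is gripped. Now I lift it and carry it over the mouth.

```bash
python3 - <<'E'
from h import *
P=lambda *a:print(*a,S(bot.current_eef_pos()).round(4),F().round(1),round(bot.current_time(),2),flush=True)
bot.move_l((.4036,.399,.330),v=.25); P("up %.4f"%bot.current_gripper_width())
bot.move_ptp(W(0,0,.330),TR); bot.move_l(W(0,0,.312),v=.15); bot.hold(.15); P("over")
c=cap("side","p1"); cap("top","p2"); print(bot.current_time())
a=cv2.imread("pics/p1.png")
cv2.imwrite("pics/z5.png",np.hstack([cv2.resize(a[185:305,195:295],(500,600),interpolation=cv2.INTER_CUBIC),cv2.resize(cv2.imread("pics/p2.png")[205:260,315:365],(300,330),interpolation=cv2.INTER_CUBIC)[:,:300].copy() if 0 else np.zeros((600,1,3),np.uint8)]))
q=bot.current_eef_pos()
for n,p in dict(U=W(0,0,.15),foot=np.r_[q[:2],q[2]-.147],shaft70=np.r_[q[:2],q[2]-.077]).items(): print(n,((proj(c,p)-[195,185])*5).round())
E
```

```text
up 0.0163 [0.0039 0.3604 0.3278] [-0.2  1.  -1.2] 43.98
over [0.0004 0.0004 0.3126] [ 0.2  0.7 -0.4] 45.75
45.85
U [231. 400.]
foot [231. 360.]
shaft70 [227. 173.]
```

View pics/z5.png

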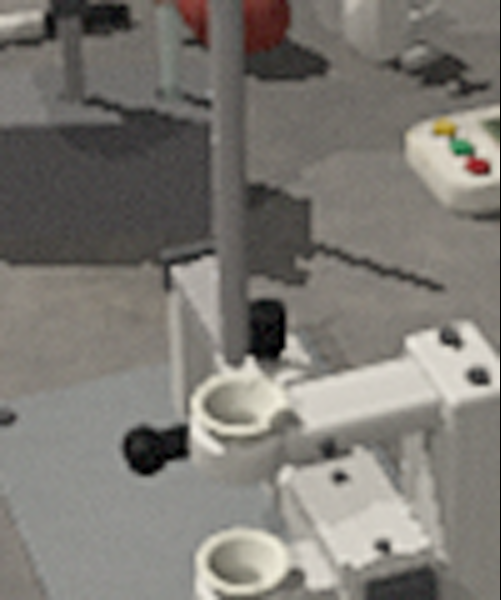

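Side view: the foot is at (233,362) and upright. The upper mouth is at (240,403), against a predicted (231,400), so the mouth lies about 2 mm to the right (world +x) of my estimate. I shift by that and lower the shaft with force checks.

```bash
python3 - <<'E'
from h import *
P=lambda *a:print(*a,S(bot.current_eef_pos()).round(4),F().round(1),round(bot.current_time(),2),flush=True)
d=np.array([.0020,-.0003])
def go(foot,v=.1):
    p=W(0,0,foot+.147); p[:2]+=d; bot.move_l(p,v=v); f=bot.current_contact_force(); P(foot,d.round(4)); return f
go(.165,.1)
ok=True
for z in(.15,.138,.125,.105,.09,.08,.07,.055):
    f=go(z,.08)
    if f[2]>20: print("blocked"); ok=False; break
    g=np.clip(f[:2]/3600,-.0012,.0012)
    if np.hypot(*f[:2])>2.5: d=d+g   # comply with the side force
if ok:
    f=go(.032,.06); print(bot.current_gripper_width())
    c=cap("side","q1"); cap("wrist","q2")
E
```

```text
0.165 [ 0.002  -0.0003] [ 0.0022 -0.0006  0.3123] [ 0.   0.  -1.3] 46.1
0.15 [ 0.002  -0.0003] [ 0.0012 -0.0005  0.296 ] [-0.8  0.9 -0.7] 46.44
0.138 [ 0.002  -0.0003] [ 0.0015 -0.0004  0.2844] [-0.2 -0.4 -1.8] 46.74
0.125 [ 0.002  -0.0003] [ 0.0017 -0.0004  0.2715] [-0.  -0.2 -1.1] 47.05
0.105 [ 0.002  -0.0003] [ 0.0017 -0.0005  0.2516] [ 0.5 -0.5 -0.1] 47.45
0.09 [ 0.002  -0.0003] [ 0.0018 -0.0005  0.2367] [ 0.6  0.2 -2. ] 47.78
0.08 [ 0.002  -0.0003] [ 0.0017 -0.0005  0.2267] [-0.6  0.1 -1.2] 48.06
0.07 [ 0.002  -0.0003] [ 0.0017 -0.0005  0.2166] [ 0.6 -0.8 -0.8] 48.33
0.055 [ 0.002  -0.0003] [ 0.0018 -0.0005  0.2016] [ 0.  -0.  -1.1] 48.67
0.032 [ 0.002  -0.0003] [ 0.0017 -0.0005  0.1786] [ 0.6 -0.1 -1.1] 49.2
0.016465436178686458
```

Through both guides with no contact force. One last look before handing in.

```bash
python3 - <<'E'
from h import *
a=cv2.imread("pics/q1.png")[200:345,175:315]
cv2.imwrite("pics/z6.png",cv2.resize(a,(579,600),interpolation=cv2.INTER_CUBIC))
E
```

```text
(no output)
```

View pics/z6.png

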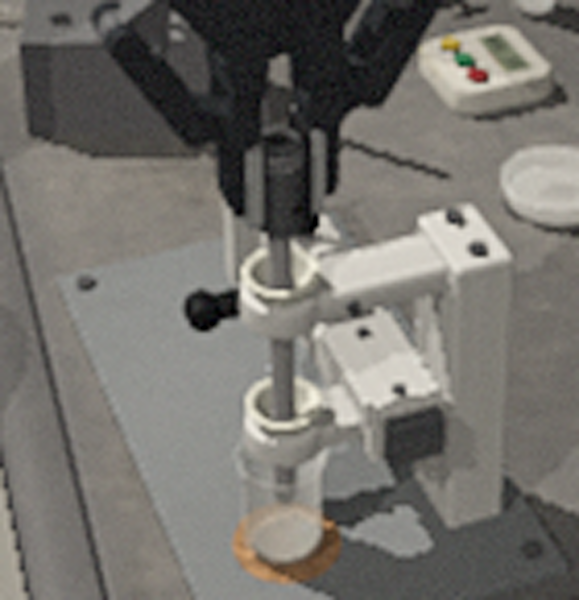

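The shaft passes through both guides, with its foot at (287,490), about halfway down the beaker. The coupling is clear above the upper guide, the lever is flat at (205,310), and the beaker is in place.

```bash
python3 -c "
from bench import bot
bot.hold(.3); print(abs(bot.current_qd()).max()); print(bot.sign_off())"
```

```text
0.002129691940734482
the job is handed in; nothing more can be done
None
```

Job handed in at about 49.5 s: the guide is home with the lever pressed flat (clamp hold not confirmed: my side-push tests moved the saddle at about 5 N measured, and I pushed it home again with the lever down), and the long shaft is held still through both guides, foot about halfway down the beaker.

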